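# Stamp two panels of a square vase

## Robot

A 6-joint arm with a two-finger parallel gripper is mounted at the origin on the work surface. World frame = base frame: x ahead of the robot, y to its left, z up, the work surface at z = 0. Lengths are in m, angles in rad, forces in N, time in s.
With the tool pointing down it reaches from about 0.3 to 0.85 m from the base axis. Payload 5.4 kg.
Tool frame: the origin (TCP) lies midway between the tips of the shut fingers; the grasp point (between the pads) lies 19 mm behind it; z points along the fingers, y is the line along which they close (so a half turn about z gives the same grasp; the last joint's range is limited). The gripper opens to 85 mm and grips with 20 to 120 N. Pads are 22 mm wide; open, the fingers measure 114 mm over their backs; the gripper's body (76 mm by 85 mm) begins 54 mm behind the grasp point. The pads swing forward as they close: fully open they stand 13 mm farther back than shut.
Start: joints at [-1.311, 0.158, 1.597, -0, 1.386, -0.21], TCP at [0.26, -0.513, 0.231] pointing down, gripper open.
Joint ranges: [-2.91, 2.91], [-0.94, 2.29], [0.18, 2.7], [-1.29, 4.43], [0.17, 2.64], [-3, 3]. Speed limits (rad/s): [2.57, 2.57, 3.14, 3.14, 3.14, 3.14].

## Interface

Orientations are given as a 3x3 rotation matrix whose columns are the frame's x, y, z axes.
In Python, from workcell import ctrl gives the robot as it stands. The module is installed in compiled form; this text tells all that it offers.
- The arm moves only by the tool jog_arm, never from a script. Its argument "rows" is a list of rows, each an object with "offset": the shift along the tool's x, y, z in mm, a list of three; "dr": the turn, a rotation vector about the tool's x, y, z in rad, a list of three; "claw": the opening in per cent of the stroke, from 0 (shut) to 100 (fully open). In form: [{"offset": [tx, ty, tz], "dr": [wx, wy, wz], "claw": claw}, ...]. A call has 1 to 8 rows; each row shifts and turns the commanded pose from where the row before left it, along the tool's axes as they then stand; what a row does not reach is not made up. A row lasts 1/12 s, in which the tool goes at most 41.7 mm and 7.16 degrees, less where a joint would pass 70% of its speed; a pose out of reach is approached as far as the arm can. A call is refused whole if a number of a shift passes 41.7 or a number of a turn 0.125, either way. A call with a gripper value outside its range is refused whole. The fingers move at their own pace and stop on an object; the grip force is fixed at half the most. Time passes only in rows, so rows that do not move let the fingers close. It gives the time, the measured TCP pose, the force, the opening and the grip force at its end, in the units of the state.
- ctrl.state(): the state, without advancing time (a new reading comes with each control period).
- ctrl.grab_frame(name): name is "scene" or "top" or "wrist"; returns the picture (384x512x3 uint8, red, green, blue); there is no depth.
- ctrl.camera_model(name): a dict with "fx", "fy", "cx", "cy" (pixels), "view" (4x4, takes a point from world to camera coordinates). Camera axes: x right, y down, z forward; pixel columns grow to the right and rows downward; lengths in m; the calibration is good to about 2 mm. A picture is of the moment at which its call begins: read the wrist's pose just before it. camera_model takes no time and is no camera call; for the wrist camera it gives the pose at the moment of the call.
- ctrl.sign_off(): hands the job in; it is judged then, once.
Trained networks look in the newest picture that a camera, given by its name, has taken for a name from the list of things; names that differ only in an ending like _2 or _b are one class to them, and where a whole thing is asked for, a point or a joint stands for the part that bears it (a point fixed in the world has none). Each returns a list of dicts, best first, with "p" (0 to 1); they miss things now and then, are a little off and sometimes report something else, mostly with a low value. They report only what shows in the picture. A call takes as long as a camera call.
- ctrl.recognise(camera, target): "centre" ([x, y, z] in m, in world coordinates, good to about 4 mm: the middle of the surface that is visible of it).
- ctrl.tip_of(camera, target): "centre" ([x, y, z] in m, in world coordinates, good to about 4 mm: a listed point, or the origin of a listed thing).
The state is a dict: "time": time; "joint_pos": joint angles; "joint_velocities": joint speeds; "joint_efforts": joint torques, N m; "ee_pos": TCP position; "orientation": TCP orientation; "contact_force": force on the tool from outside, world axes, zero at the start; "wrist_torque": the same for the moment, N m; "grip_width": finger opening in m; "grasp_force": force on a finger pad.
Only numpy, scipy, OpenCV 4.12 (cv2) and the standard library are available. Lean on these libraries where they do the work, as an engineer would, in place of code of your own. Each camera call takes 0.05 s, during which the arm holds its last target. There are 200 camera calls.

## Task

Stamp the square vase that has painted panels: hold it upright, press its blue panel flat against the middle of the sprung black stamping bar until the bar gives by about a centimetre, then back off, turn the vase and press its rust-orange panel against the bar in the same way. Then stand the vase upright on the round wooden bat, wholly on it and near its middle, and let go. Leave the unpainted vase where it stands.

Things in the scene. Friction and masses are not known exactly. Their poses are not given: they have to be found in the camera images.
- vase_mid (a point): Cream square bisque vase, 44 x 44 mm, 110 mm tall, 7 mm walls, open top, 0.3 kg, upright. Point: its centre, 55 mm above its foot. z up; x points out through the blue panel, y out through the rust-orange panel (each has a strip of its colour on the rim above it). Turned a quarter clockwise seen from above, rust comes where blue was. Grip two opposite sides near the top, above the bar's height.
- plain_mid (a point): The unpainted vase: the same size, shape and colour but with no panels; to be left alone. This point is its centre, half-way up, z up.
- bar_face (a point): Centre of the black stamping bar's front face, 30 mm above the table. Bar 120 mm wide, 10 to 50 mm above the table, before a fixed bracket's upright, 58 mm high; the table before the bar is clear. x: level, into the bar square to its face, the way to press; y along the bar, z up. Bar and point slide up to 20 mm along x on springs (0.2 N/mm) and return.
- bat_top (a point): Centre of the top of the round wooden bat, a disc 180 mm across and 12 mm thick, fixed to the table; z up. The vase is to end on it.

How it is judged:
By the outcome, as a careful person would: the job done as asked, in the order asked, and still so for the second after the job is handed in, with the robot touching nothing.
It also fails if it takes over 58 s, if anything falls off the work surface, if the arm or the gripper's body presses on something with over 40 N, if the wrist force passes 120 N, or if a joint passes its speed limit or range.

## Working session

There is one attempt and no reset: what is moved stays moved. The work goes in short steps, Python scripts to look and compute and a tool call to move; the robot and the scene stay as the last step left them, time stands still between calls to the robot, and variables do not carry over. Pictures are saved under pics/ and viewed, at most 10 in all, crops included, and the job is handed in when it is done.

Besides the shell and the picture viewer there is one more tool, called as name([rows], argument=value, ...), one row to a line, values as JSON. jog_arm: Moves the arm, as the interface text tells. Its arguments: {"type":"object","properties":{"rows":{"type":"array","items":{"type":"object","properties":{"offset":{"type":"array","items":{"type":"number"}},"dr":{"type":"array","items":{"type":"number"}},"claw":{"type":"number"}}}}},"required":["rows"]}

```bash
mkdir -p pics; python3 - <<'E'
from workcell import ctrl
import cv2,numpy as np
s=ctrl.state();print(s['time'],s['ee_pos'],np.round(s['orientation'],3).tolist(),s['grip_width'])
a=[]
for c in ('scene','top'):
    im=ctrl.grab_frame(c);a.append(im[:,:,::-1])
    for t in('vase_mid','plain_mid','bar_face','bat_top'):
        print(c,t,[(np.round(d['centre'],3).tolist(),round(d['p'],2)) for d in ctrl.tip_of(c,t)][:3])
cv2.imwrite('pics/a.png',a[0]);cv2.imwrite('pics/b.png',a[1])
E
```

```text
0.0 [ 0.26011159 -0.51210785  0.23030131] [[0.892, 0.453, -0.001], [0.453, -0.892, 0.002], [0.0, -0.002, -1.0]] 0.08566682675863177
scene vase_mid [([0.428, 0.197, 0.056], 0.93)]
scene plain_mid [([0.432, -0.205, 0.056], 0.82)]
scene bar_face [([0.634, 0.032, 0.027], 0.68)]
scene bat_top [([0.605, -0.3, 0.01], 0.84)]
top vase_mid [([0.425, 0.193, 0.056], 0.64)]
top plain_mid [([0.431, 0.195, 0.059], 0.47)]
top bar_face [([0.632, 0.033, 0.03], 0.58)]
top bat_top [([0.608, -0.292, 0.012], 0.84)]
```

View pics/a.png

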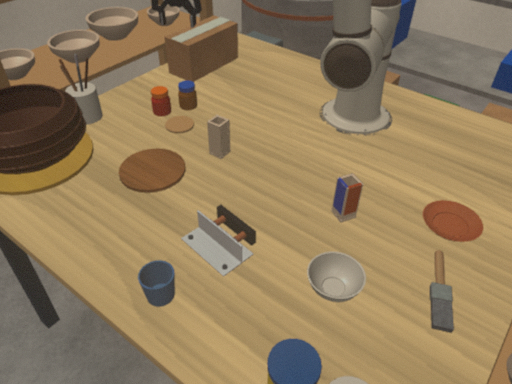

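View pics/b.png

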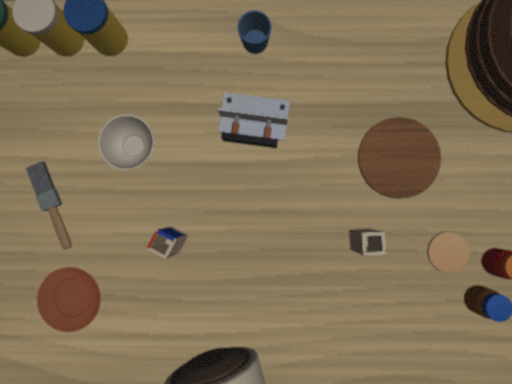

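The scene view shows the painted vase at about (347,198) with its blue and rust panels, the plain vase at (219,138), the bar at (235,225) and the bat at (152,170). In the top view the painted vase is at (167,242), the bar's front at about (250,141), and the bat at (399,157). Next I rectify the top view to get the angles.

```bash
cat >h.py <<'E'
from workcell import ctrl
import cv2,numpy as np
def rect(im,m,cx,cy,z,half,N=400):
    # world-aligned patch: up = +x, left = +y
    w=np.array([[cx+half,cy+half,z],[cx+half,cy-half,z],[cx-half,cy-half,z],[cx-half,cy+half,z]])
    c=(np.c_[w,np.ones(4)]@np.array(m['view']).T)[:,:3]
    p=np.c_[m['fx']*c[:,0]/c[:,2]+m['cx'],m['fy']*c[:,1]/c[:,2]+m['cy']]
    H=cv2.getPerspectiveTransform(p.astype('f4'),np.float32([[0,0],[N,0],[N,N],[0,N]]))
    return cv2.warpPerspective(im,H,(N,N),flags=cv2.INTER_CUBIC)
E
python3 - <<'E'
from h import *
im=cv2.imread('pics/b.png');m=ctrl.camera_model('top')
cv2.imwrite('pics/c.png',np.hstack([rect(im,m,.427,.195,.11,.05),rect(im,m,.634,.032,.05,.09)]))
E
```

```text
(no output)
```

View pics/c.png

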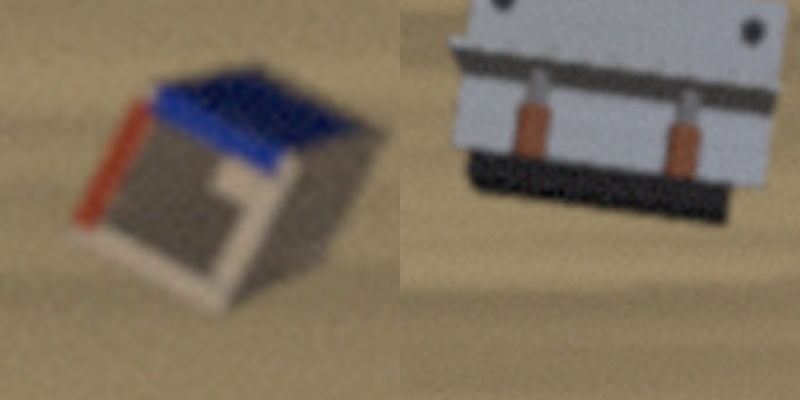

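The crop shows the rim corners at (155,90), (293,157), (225,308) and (75,230). That puts the vase centre at about (0.428, 0.198) with the blue normal at yaw ≈ -27° and rust at +63°. The bar's front edge runs (475,187)-(727,222), so the press direction is yaw ≈ -8° and the face is at about (0.633, 0.032).

I'll grip the blue side and its opposite, with tool y at yaw -27° and tool x at +63°.

```bash
cat >>h.py <<'E'
from scipy.spatial.transform import Rotation as R
def down(deg): # tool pointing down, tool x at given yaw
    a=np.radians(deg);x=np.array([np.cos(a),np.sin(a),0]);z=np.array([0,0,-1.]);return np.c_[x,np.cross(z,x),z]
def plan(pos,deg,n):
    s=ctrl.state();p=np.array(s['ee_pos']);M=np.array(s['orientation'])
    rv=R.from_matrix(M.T@down(deg)).as_rotvec();st=(np.array(pos)-p)/n
    print('t',round(s['time'],2),'p',np.round(p,4),'xyaw',round(np.degrees(np.arctan2(M[1,0],M[0,0])),2),'tilt',np.round(M[:2,2],4),'F',np.round(s['contact_force'],2),'w',round(s['grip_width'],4),'g',np.round(s['grasp_force'],1))
    for i in range(n):
        print(np.round(M.T@st*1000,1).tolist(),np.round(rv/n,4).tolist());M=M@R.from_rotvec(rv/n).as_matrix()
E
python3 -c "
from h import *
plan([.428,.198,.23],63,24)"
```

```text
t 0.5 p [ 0.2603 -0.5127  0.2312] xyaw 26.92 tilt [-0.      0.0001] F [ 0.45 -0.44  0.15] w 0.0853 g 0.0
[19.6, -23.2, 0.1] [-0.0, -0.0, -0.0262]
[20.2, -22.7, 0.1] [-0.0, -0.0, -0.0262]
[20.8, -22.2, 0.1] [-0.0, -0.0, -0.0262]
[21.4, -21.6, 0.1] [-0.0, -0.0, -0.0262]
[22.0, -21.1, 0.1] [-0.0, -0.0, -0.0262]
[22.5, -20.5, 0.1] [-0.0, -0.0, -0.0262]
[23.0, -19.9, 0.1] [-0.0, -0.0, -0.0262]
[23.6, -19.3, 0.1] [-0.0, -0.0, -0.0262]
[24.0, -18.6, 0.1] [-0.0, -0.0, -0.0262]
[24.5, -18.0, 0.1] [-0.0, -0.0, -0.0262]
[25.0, -17.3, 0.1] [-0.0, -0.0, -0.0262]
[25.4, -16.7, 0.1] [-0.0, -0.0, -0.0262]
[25.9, -16.0, 0.1] [-0.0, -0.0, -0.0262]
[26.3, -15.3, 0.1] [-0.0, -0.0, -0.0262]
[26.7, -14.6, 0.1] [-0.0, -0.0, -0.0262]
[27.0, -13.9, 0.1] [-0.0, -0.0, -0.0262]
[27.4, -13.2, 0.1] [-0.0, -0.0, -0.0262]
[27.7, -12.5, 0.1] [-0.0, -0.0, -0.0262]
[28.1, -11.8, 0.1] [-0.0, -0.0, -0.0262]
[28.4, -11.0, 0.1] [-0.0, -0.0, -0.0262]
[28.6, -10.3, 0.1] [-0.0, -0.0, -0.0262]
[28.9, -9.5, 0.1] [-0.0, -0.0, -0.0262]
[29.1, -8.8, 0.1] [-0.0, -0.0, -0.0262]
[29.4, -8.0, 0.1] [-0.0, -0.0, -0.0262]
```

jog_arm([
  {"offset":[20,-23,0],"dr":[0,0,-0.026],"claw":100},
  {"offset":[20,-23,0],"dr":[0,0,-0.026],"claw":100},
  {"offset":[21,-22,0],"dr":[0,0,-0.026],"claw":100},
  {"offset":[21,-22,0],"dr":[0,0,-0.026],"claw":100},
  {"offset":[22,-21,0],"dr":[0,0,-0.026],"claw":100},
  {"offset":[22,-21,0],"dr":[0,0,-0.026],"claw":100},
  {"offset":[23,-20,0],"dr":[0,0,-0.026],"claw":100},
  {"offset":[24,-19,0],"dr":[0,0,-0.026],"claw":100},
])

```text
time: 1.17
ee_pos: [0.316, -0.2741, 0.2314]
orientation: [[0.778, 0.628, 0.0], [0.628, -0.778, -0.0], [-0.0, 0.0, -1.0]]
contact_force: [0.2, -1.0, 0.8]
grip_width: 0.0855
grasp_force: 0.0
```

jog_arm([
  {"offset":[24,-19,0],"dr":[0,0,-0.026],"claw":100},
  {"offset":[24,-18,0],"dr":[0,0,-0.026],"claw":100},
  {"offset":[25,-17,0],"dr":[0,0,-0.026],"claw":100},
  {"offset":[25,-17,0],"dr":[0,0,-0.026],"claw":100},
  {"offset":[26,-16,0],"dr":[0,0,-0.026],"claw":100},
  {"offset":[26,-15,0],"dr":[0,0,-0.026],"claw":100},
  {"offset":[27,-15,0],"dr":[0,0,-0.026],"claw":100},
  {"offset":[27,-14,0],"dr":[0,0,-0.026],"claw":100},
])

```text
time: 1.83
ee_pos: [0.3717, -0.0376, 0.2316]
orientation: [[0.632, 0.775, 0.001], [0.775, -0.632, -0.0], [0.0, 0.001, -1.0]]
contact_force: [1.0, -0.6, -0.0]
grip_width: 0.0852
grasp_force: 0.0
```

jog_arm([
  {"offset":[27,-13,0],"dr":[0,0,-0.026],"claw":100},
  {"offset":[28,-12,0],"dr":[0,0,-0.026],"claw":100},
  {"offset":[28,-12,0],"dr":[0,0,-0.026],"claw":100},
  {"offset":[28,-11,0],"dr":[0,0,-0.026],"claw":100},
  {"offset":[29,-10,0],"dr":[0,0,-0.026],"claw":100},
  {"offset":[29,-10,0],"dr":[0,0,-0.026],"claw":100},
  {"offset":[29,-9,0],"dr":[0,0,-0.026],"claw":100},
  {"offset":[29,-8,0],"dr":[0,0,-0.026],"claw":100},
])

```text
time: 2.5
ee_pos: [0.4283, 0.1988, 0.2314]
orientation: [[0.458, 0.889, 0.001], [0.889, -0.458, 0.0], [0.0, 0.0, -1.0]]
contact_force: [0.8, -1.0, 0.1]
grip_width: 0.0855
grasp_force: 0.0
```

```bash
python3 - <<'E'
from h import *
im=ctrl.grab_frame('wrist')[:,:,::-1];m=ctrl.camera_model('wrist')
print([(np.round(d['centre'],3).tolist(),round(d['p'],2)) for d in ctrl.tip_of('wrist','vase_mid')][:3])
plan([.428,.198,.13],63,4)
cv2.imwrite('pics/d.png',np.hstack([cv2.resize(im,(400,300)).copy() if 0 else cv2.copyMakeBorder(cv2.resize(im,(400,300)),0,100,0,0,cv2.BORDER_CONSTANT),rect(im,m,.428,.198,.11,.05)]))
E
```

```text
[([0.426, 0.195, 0.055], 0.68)]
t 2.6 p [0.4283 0.2003 0.2313] xyaw 62.95 tilt [0.0001 0.0013] F [-0.07 -0.61  0.71] w 0.0858 g 0.0
[-0.6, 0.2, 25.3] [-0.0001, -0.0003, -0.0002]
[-0.6, 0.2, 25.3] [-0.0001, -0.0003, -0.0002]
[-0.6, 0.2, 25.3] [-0.0001, -0.0003, -0.0002]
[-0.6, 0.2, 25.3] [-0.0001, -0.0003, -0.0002]
```

View pics/d.png

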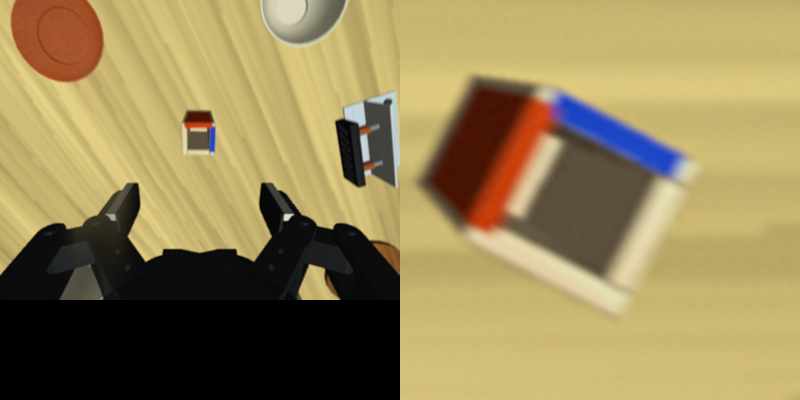

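The wrist view shows the vase centred between the fingers, with rim corners at (548,90), (700,168), (620,318) and (470,230). Its centre is about (0.428, 0.201) and blue's yaw about -28°. I go down and grip.

jog_arm([
  {"offset":[0,0,30],"dr":[0,0,0.016],"claw":100},
  {"offset":[0,0,30],"dr":[0,0,0],"claw":100},
  {"offset":[0,0,30],"dr":[0,0,0],"claw":100},
  {"offset":[0,0,30],"dr":[0,0,0],"claw":100},
  {"offset":[0,0,20],"dr":[0,0,0],"claw":100},
  {"offset":[0,0,14],"dr":[0,0,0],"claw":100},
  {"offset":[0,0,9],"dr":[0,0,0],"claw":100},
  {"offset":[0,0,0],"dr":[0,0,0],"claw":100},
])

```text
time: 3.27
ee_pos: [0.4267, 0.1963, 0.0666]
orientation: [[0.474, 0.881, -0.004], [0.881, -0.474, -0.001], [-0.002, -0.003, -1.0]]
contact_force: [-0.9, -0.1, -0.3]
grip_width: 0.0851
grasp_force: 0.0
```

jog_arm([
  {"offset":[0,0,0],"dr":[0,0,0],"claw":50},
  {"offset":[0,0,0],"dr":[0,0,0],"claw":40},
  {"offset":[0,0,0],"dr":[0,0,0],"claw":30},
  {"offset":[0,0,0],"dr":[0,0,0],"claw":20},
  {"offset":[0,0,0],"dr":[0,0,0],"claw":0},
  {"offset":[0,0,0],"dr":[0,0,0],"claw":0},
  {"offset":[0,0,0],"dr":[0,0,0],"claw":0},
  {"offset":[0,0,0],"dr":[0,0,0],"claw":0},
])

```text
time: 3.93
ee_pos: [0.4288, 0.1976, 0.0697]
orientation: [[0.473, 0.881, 0.001], [0.881, -0.473, 0.001], [0.001, 0.001, -1.0]]
contact_force: [-2.6, 0.7, 6.3]
grip_width: 0.0433
grasp_force: 60.0
```

jog_arm([
  {"offset":[0,0,-4],"dr":[0,0,0],"claw":0},
  {"offset":[0,0,-3],"dr":[0,0,0],"claw":0},
  {"offset":[0,0,0],"dr":[0,0,0],"claw":0},
])

```text
time: 4.18
ee_pos: [0.4286, 0.1971, 0.076]
orientation: [[0.473, 0.881, 0.001], [0.881, -0.473, 0.0], [0.001, 0.001, -1.0]]
contact_force: [-0.3, -0.6, -2.5]
grip_width: 0.0437
grasp_force: 60.6
```

```bash
python3 - <<'E'
from h import *
plan([.573,.0405,.0765],81.8,11)
E
```

```text
t 4.18 p [0.4286 0.1971 0.076 ] xyaw 61.76 tilt [0.0013 0.0001] F [-0.27 -0.59 -2.52] w 0.0437 g 60.6
[-6.3, 18.3, -0.0] [0.0001, -0.0, -0.0318]
[-6.9, 18.1, -0.0] [0.0001, -0.0, -0.0318]
[-7.5, 17.9, -0.0] [0.0001, -0.0, -0.0318]
[-8.0, 17.6, -0.0] [0.0001, -0.0, -0.0318]
[-8.6, 17.3, -0.0] [0.0001, -0.0, -0.0318]
[-9.1, 17.1, -0.0] [0.0001, -0.0, -0.0318]
[-9.7, 16.8, -0.0] [0.0001, -0.0, -0.0318]
[-10.2, 16.4, -0.0] [0.0001, -0.0, -0.0318]
[-10.7, 16.1, -0.0] [0.0001, -0.0, -0.0318]
[-11.2, 15.8, -0.0] [0.0001, -0.0, -0.0318]
[-11.7, 15.4, -0.0] [0.0001, -0.0, -0.0318]
```

jog_arm([
  {"offset":[-6,18,0],"dr":[0,0,-0.032],"claw":0},
  {"offset":[-7,18,0],"dr":[0,0,-0.032],"claw":0},
  {"offset":[-7.5,18,0],"dr":[0,0,-0.032],"claw":0},
  {"offset":[-8,18,0],"dr":[0,0,-0.032],"claw":0},
  {"offset":[-9,17,0],"dr":[0,0,-0.032],"claw":0},
  {"offset":[-9,17,0],"dr":[0,0,-0.032],"claw":0},
  {"offset":[-10,17,0],"dr":[0,0,-0.032],"claw":0},
  {"offset":[-10,16,0],"dr":[0,0,-0.032],"claw":0},
])

```text
time: 4.85
ee_pos: [0.5332, 0.0824, 0.075]
orientation: [[0.233, 0.972, -0.0], [0.972, -0.233, -0.0], [-0.0, -0.0, -1.0]]
contact_force: [0.3, -0.8, -3.1]
grip_width: 0.0436
grasp_force: 61.0
```

jog_arm([
  {"offset":[-11,16,0],"dr":[0,0,-0.032],"claw":0},
  {"offset":[-11,16,0],"dr":[0,0,-0.032],"claw":0},
  {"offset":[-11,15,0],"dr":[0,0,-0.03],"claw":0},
  {"offset":[0,0,0],"dr":[0,0,0],"claw":0},
  {"offset":[0,0,0],"dr":[0,0,0],"claw":0},
])

```text
time: 5.27
ee_pos: [0.5723, 0.0408, 0.075]
orientation: [[0.144, 0.99, -0.0], [0.99, -0.144, 0.0], [0.0, -0.0, -1.0]]
contact_force: [-0.5, 0.3, -3.4]
grip_width: 0.0433
grasp_force: 61.5
```

```bash
python3 - <<'E'
from h import *
s=ctrl.state();print(s['ee_pos'],s['contact_force'])
im=ctrl.grab_frame('wrist')[:,:,::-1];m=ctrl.camera_model('wrist')
for t in('vase_mid','bar_face'):print([(np.round(d['centre'],3).tolist(),round(d['p'],2)) for d in ctrl.tip_of('wrist',t)][:3])
im2=ctrl.grab_frame('scene')[:,:,::-1]
for t in('vase_mid','bar_face'):print([(np.round(d['centre'],3).tolist(),round(d['p'],2)) for d in ctrl.tip_of('scene',t)][:3])
plan([.573,.0405,.0765],81.8,1)
cv2.imwrite('pics/e.png',np.vstack([np.hstack([cv2.resize(im,(400,300)),cv2.resize(im2[130:280,160:360],(400,300))]),np.hstack([cv2.copyMakeBorder(rect(im,m,.633,.032,.05,.08,300),0,0,0,100,0),rect(im,m,.573,.0405,.116,.05,300),np.zeros((300,100,3),'u1')])]))
E
```

```text
[0.57228416 0.04076351 0.07501865] [-0.47273985  0.27083275 -3.43028192]
[]
[([0.636, 0.033, 0.031], 0.77)]
[([0.571, 0.046, 0.06], 0.8)]
[([0.634, 0.03, 0.03], 0.9)]
t 5.57 p [0.5715 0.0421 0.0752] xyaw 81.84 tilt [-0.0005  0.0001] F [ 1.36 -0.38 -2.98] w 0.0437 g 61.5
[-1.3, 1.7, -1.3] [-0.0006, -0.0001, 0.0008]
```

View pics/e.png

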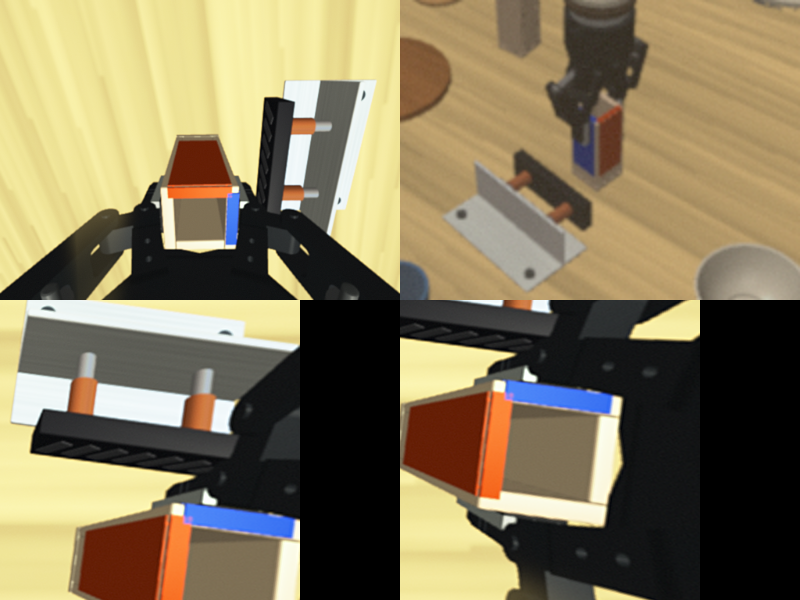

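The wrist view shows the vase gripped square, with its rim centre at the TCP and the edge slope about 8°. The bar's top back edge runs (45,410) to (235,432) in the lower-left crop, a slope of about 7°. I'll fit the bar's yaw numerically.

```bash
python3 - <<'E'
from h import *
def fit(im,m,z,name):
    N=800;r=rect(im,m,.633,.032,z,.08,N).max(2).astype(float);r=cv2.GaussianBlur(r,(5,5),0);s=.16/N
    for lab in('back','front'):
        P=[]
        for c in range(0,N,8):
            d=np.where((r[:,c]<60))[0]
            d=d[(d>250)&(d<560)]
            if len(d)<30: continue
            P.append((c,d.min() if lab=='back' else d.max()))
        P=np.array(P)
        if len(P)<8: continue
        # robust line
        best=max(((np.abs(P[:,1]-P[i,1]-(P[j,1]-P[i,1])/(P[j,0]-P[i,0])*(P[:,0]-P[i,0]))<4).sum(),i,j) for i in range(len(P)) for j in range(i+8,len(P)))
        n,i,j=best;e=np.abs(P[:,1]-P[i,1]-(P[j,1]-P[i,1])/(P[j,0]-P[i,0])*(P[:,0]-P[i,0]))<4
        Q=P[e];k=np.polyfit(Q[:,0],Q[:,1],1)
        y=.032;row=np.polyval(k,N/2)
        print(name,z,lab,len(Q),'cols',Q[0,0],Q[-1,0],'y',round(.032+(N/2-Q[0,0])*s,4),round(.032+(N/2-Q[-1,0])*s,4),'deg',round(np.degrees(np.arctan(k[0])),2),'x at y=.032',round(.633+(N/2-row)*s,4))
for nm in('wrist','top'):
    im=ctrl.grab_frame(nm)[:,:,::-1].copy();m=ctrl.camera_model(nm)
    for z in(.05,.01):fit(im,m,z,nm)
E
```

```text
wrist 0.05 back 62 cols 120 608 y 0.088 -0.0096 deg 7.97 x at y=.032 0.648
wrist 0.05 front 44 cols 96 440 y 0.0928 0.024 deg 7.75 x at y=.032 0.6243
wrist 0.01 back 58 cols 136 792 y 0.0848 -0.0464 deg 0.08 x at y=.032 0.6627
wrist 0.01 front 55 cols 120 552 y 0.088 0.0016 deg 7.74 x at y=.032 0.6369
```

jog_arm([
  {"offset":[0,12,0],"dr":[0,0,0],"claw":0},
  {"offset":[0,12,0],"dr":[0,0,0],"claw":0},
  {"offset":[0,8,0],"dr":[0,0,0],"claw":0},
  {"offset":[0,4,0],"dr":[0,0,0],"claw":0},
  {"offset":[0,0,0],"dr":[0,0,0],"claw":0},
  {"offset":[0,0,0],"dr":[0,0,0],"claw":0},
])

```text
time: 6.17
ee_pos: [0.6074, 0.0364, 0.0751]
orientation: [[0.142, 0.99, -0.001], [0.99, -0.142, 0.0], [0.0, -0.001, -1.0]]
contact_force: [-0.1, 0.0, -2.7]
grip_width: 0.0436
grasp_force: 61.6
```

```bash
cat >>h.py <<'E'
def look(fn):
    F=np.mean([ctrl.state()['contact_force'] for _ in range(1)],0);ims=[]
    for c in('wrist','scene'):
        im=ctrl.grab_frame(c)[:,:,::-1].copy();m=ctrl.camera_model(c);ims.append((im,m))
        print(c,[(np.round(d['centre'],4).tolist(),round(d['p'],2)) for d in ctrl.tip_of(c,'bar_face')][:2])
    im,m=ims[0];w=cv2.resize(im[60:300,200:512],(416,320))
    cv2.imwrite(fn,np.hstack([w,cv2.resize(ims[1][0][170:290,170:300],(346,320))]))
    # bar top back edge via wrist rectification at z=.05, in columns left of gripper
    N=800;r=rect(im,m,.633,.032,.05,.08,N).max(2);s=.16/N
    P=[]
    for c in range(140,330,6):
        d=np.where(r[:,c]<60)[0];d=d[(d>150)&(d<600)]
        if len(d)>20:P.append((c,d.min(),d.max()))
    P=np.array(P);print('bar back x',round(.633+(400-np.median(P[:,1]))*s,4),'front',round(.633+(400-np.median(P[:,2]))*s,4))
    plan([.572,.0415,.075],81.8,1)
E
python3 -c "
from h import *
look('pics/f.png')"
```

```text
wrist [([0.6342, 0.0307, 0.0303], 0.55)]
scene [([0.6343, 0.0307, 0.0298], 0.8)]
bar back x 0.6527 front 0.6354
t 6.37 p [0.6072 0.0364 0.0751] xyaw 81.81 tilt [-0.0006  0.0001] F [ 0.17 -0.7  -3.31] w 0.0435 g 61.6
[-0.0, -35.6, 0.2] [-0.0006, -0.0, 0.0002]
```

View pics/f.png

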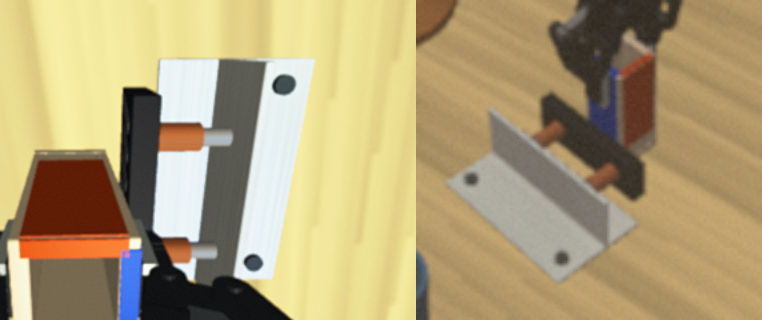

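The wrist crop shows the blue face (its edge at column ~140) just short of the bar's front face, and the scene crop agrees. The gap is about 6 mm, so I press slowly.

jog_arm([
  {"offset":[0,4,0],"dr":[0,0,0],"claw":0},
  {"offset":[0,3,0],"dr":[0,0,0],"claw":0},
  {"offset":[0,3,0],"dr":[0,0,0],"claw":0},
  {"offset":[0,3,0],"dr":[0,0,0],"claw":0},
  {"offset":[0,3,0],"dr":[0,0,0],"claw":0},
  {"offset":[0,0,0],"dr":[0,0,0],"claw":0},
  {"offset":[0,0,0],"dr":[0,0,0],"claw":0},
  {"offset":[0,0,0],"dr":[0,0,0],"claw":0},
])

```text
time: 7.03
ee_pos: [0.6234, 0.034, 0.0752]
orientation: [[0.142, 0.99, -0.0], [0.99, -0.142, 0.0], [-0.0, -0.0, -1.0]]
contact_force: [-1.4, 0.9, -1.8]
grip_width: 0.043
grasp_force: 61.9
```

```bash
python3 -c "
from h import *
look('pics/g.png')"
```

```text
wrist [([0.6446, 0.0262, 0.0292], 0.68)]
scene [([0.6428, 0.0281, 0.0297], 0.65)]
bar back x 0.6622 front 0.6469
t 7.23 p [0.6234 0.0341 0.0752] xyaw 81.81 tilt [-0.0003  0.0001] F [-2.69  0.9  -2.61] w 0.0433 g 62.0
[0.0, -51.9, 0.2] [-0.0003, -0.0, 0.0002]
```

View pics/g.png

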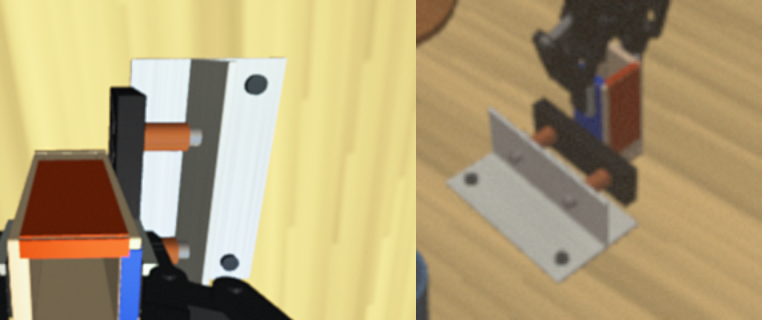

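The bar has given about 10 mm: both networks and the edge fit say 9–10.5 mm, the force is about 2.5 N, and the panel edge at column ~140 is parallel to the bar. I back off and turn a quarter clockwise.

jog_arm([
  {"offset":[0,-4,0],"dr":[0,0,0],"claw":0},
  {"offset":[0,-8,0],"dr":[0,0,0],"claw":0},
  {"offset":[0,-12,0],"dr":[0,0,0],"claw":0},
  {"offset":[0,-12,0],"dr":[0,0,0],"claw":0},
  {"offset":[0,-12,0],"dr":[0,0,0],"claw":0},
  {"offset":[-2,-6,0],"dr":[0,0,0.06],"claw":0},
  {"offset":[0,0,0],"dr":[0,0,0.1],"claw":0},
  {"offset":[0,0,0],"dr":[0,0,0.1],"claw":0},
])

```text
time: 7.9
ee_pos: [0.5691, 0.0398, 0.0755]
orientation: [[0.397, 0.918, 0.001], [0.918, -0.397, -0.0], [0.0, 0.001, -1.0]]
contact_force: [-0.4, 0.2, -2.7]
grip_width: 0.0435
grasp_force: 61.7
```

jog_arm([
  {"offset":[0,0,0],"dr":[0,0,0.1],"claw":0},
  {"offset":[0,0,0],"dr":[0,0,0.1],"claw":0},
  {"offset":[0,0,0],"dr":[0,0,0.1],"claw":0},
  {"offset":[0,0,0],"dr":[0,0,0.1],"claw":0},
  {"offset":[0,0,0],"dr":[0,0,0.1],"claw":0},
  {"offset":[0,0,0],"dr":[0,0,0.1],"claw":0},
  {"offset":[0,0,0],"dr":[0,0,0.1],"claw":0},
  {"offset":[0,0,0],"dr":[0,0,0.1],"claw":0},
])

```text
time: 8.57
ee_pos: [0.5696, 0.0397, 0.0755]
orientation: [[0.935, 0.355, 0.001], [0.355, -0.935, -0.0], [0.001, 0.001, -1.0]]
contact_force: [0.6, 0.4, -2.6]
grip_width: 0.0438
grasp_force: 61.7
```

jog_arm([
  {"offset":[0,0,0],"dr":[0,0,0.1],"claw":0},
  {"offset":[0,0,0],"dr":[0,0,0.1],"claw":0},
  {"offset":[0,0,0],"dr":[0,0,0.1],"claw":0},
  {"offset":[0,0,0],"dr":[0,0,0.1],"claw":0},
  {"offset":[0,0,0],"dr":[0,0,0.1],"claw":0},
  {"offset":[0,0,0],"dr":[0,0,0.01],"claw":0},
  {"offset":[0,0,0],"dr":[0,0,0],"claw":0},
])

```text
time: 9.15
ee_pos: [0.5696, 0.0397, 0.0755]
orientation: [[0.99, -0.14, 0.001], [-0.14, -0.99, -0.0], [0.001, 0.0, -1.0]]
contact_force: [-0.1, -0.5, -1.8]
grip_width: 0.0434
grasp_force: 61.7
```

```bash
python3 - <<'E'
from h import *
im=ctrl.grab_frame('wrist')[:,:,::-1].copy();m=ctrl.camera_model('wrist')
for c in('wrist','scene'):
  i2=ctrl.grab_frame(c)
  for t in('bar_face','vase_mid'):print(c,t,[(np.round(d['centre'],4).tolist(),round(d['p'],2)) for d in ctrl.tip_of(c,t)][:2])
cv2.imwrite('pics/h.png',np.hstack([rect(im,m,.5751,.0394,.116,.05),cv2.resize(im,(400,300),interpolation=3) if 0 else cv2.copyMakeBorder(cv2.resize(im,(400,300)),0,100,0,0,0)]))
plan([.5751,.0394,.075],-8.1,1)
E
```

```text
wrist bar_face [([0.6388, 0.0286, 0.0303], 0.95)]
wrist vase_mid []
scene bar_face [([0.6345, 0.0307, 0.0285], 0.62)]
scene vase_mid [([0.5708, 0.0411, 0.0626], 0.81)]
t 9.5 p [0.5698 0.0397 0.0753] xyaw -8.11 tilt [ 0.0001 -0.    ] F [-0.44  0.1  -2.84] w 0.0435 g 61.7
[5.2, -0.4, 0.3] [0.0, -0.0001, -0.0002]
```

View pics/h.png

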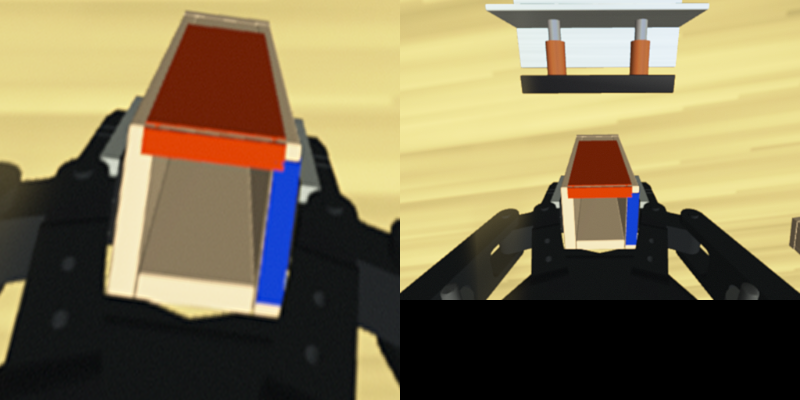

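The wrist view shows the rust panel facing the bar square. The bar at (520–674, 84) is level in the image and centred on the vase rim at column ~600. The gap is about 43 mm, so I press.

jog_arm([
  {"offset":[12,0,0],"dr":[0,0,0],"claw":0},
  {"offset":[12,0,0],"dr":[0,0,0],"claw":0},
  {"offset":[10,0,0],"dr":[0,0,0],"claw":0},
  {"offset":[5,0,0],"dr":[0,0,0],"claw":0},
  {"offset":[3,0,0],"dr":[0,0,0],"claw":0},
  {"offset":[3,0,0],"dr":[0,0,0],"claw":0},
  {"offset":[3,0,0],"dr":[0,0,0],"claw":0},
  {"offset":[3,0,0],"dr":[0,0,0],"claw":0},
])

```text
time: 10.17
ee_pos: [0.6198, 0.0327, 0.075]
orientation: [[0.99, -0.142, -0.002], [-0.142, -0.99, 0.0], [-0.002, -0.0, -1.0]]
contact_force: [-1.5, -0.0, -2.5]
grip_width: 0.0438
grasp_force: 61.6
```

jog_arm([
  {"offset":[3,0,0],"dr":[0,0,0],"claw":0},
  {"offset":[0,0,0],"dr":[0,0,0],"claw":0},
  {"offset":[0,0,0],"dr":[0,0,0],"claw":0},
])

```text
time: 10.42
ee_pos: [0.623, 0.0322, 0.0751]
orientation: [[0.99, -0.142, -0.001], [-0.142, -0.99, 0.0], [-0.001, -0.0, -1.0]]
contact_force: [-1.9, -0.2, -2.2]
grip_width: 0.0433
grasp_force: 61.6
```

```bash
python3 -c "
from h import *
look('pics/i.png')"
```

```text
wrist [([0.6448, 0.0309, 0.0304], 0.73)]
scene [([0.6426, 0.0299, 0.0298], 0.73)]
bar back x 0.6683 front 0.6486
t 10.62 p [0.623  0.0322 0.0751] xyaw -8.15 tilt [-0.0006  0.0001] F [-1.87  0.49 -3.26] w 0.0435 g 61.6
[-51.8, -2.0, 0.2] [-0.0005, 0.0004, -1.5698]
```

View pics/i.png

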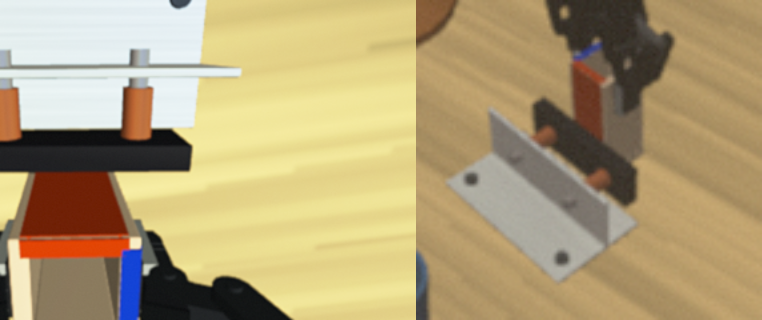

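The rust panel is against the bar's front, and the scene crop shows the bar at the same place as in the blue press. The give is about 10 mm and the force about 2 N. I back off, lift and go to the bat.

jog_arm([
  {"offset":[-4,0,0],"dr":[0,0,0],"claw":0},
  {"offset":[-8,0,0],"dr":[0,0,0],"claw":0},
  {"offset":[-12,0,0],"dr":[0,0,0],"claw":0},
  {"offset":[-12,0,0],"dr":[0,0,0],"claw":0},
  {"offset":[-12,0,-10],"dr":[0,0,0],"claw":0},
  {"offset":[-6,0,-20],"dr":[0,0,0],"claw":0},
  {"offset":[0,10,-20],"dr":[0,0,0],"claw":0},
  {"offset":[0,20,-20],"dr":[0,0,0],"claw":0},
])

```text
time: 11.28
ee_pos: [0.5647, 0.0115, 0.1461]
orientation: [[0.99, -0.139, 0.0], [-0.139, -0.99, 0.001], [0.0, -0.001, -1.0]]
contact_force: [0.4, 0.0, -2.4]
grip_width: 0.0433
grasp_force: 61.7
```

```bash
python3 -c "
from h import *
plan([.6065,-.296,.145],-8.1,12)"
```

```text
t 11.28 p [0.5647 0.0115 0.1461] xyaw -8.0 tilt [0.0004 0.0008] F [ 0.39  0.02 -2.37] w 0.0433 g 61.7
[7.0, 24.9, 0.1] [-0.0001, -0.0, 0.0001]
[7.0, 24.9, 0.1] [-0.0001, -0.0, 0.0001]
[7.0, 24.9, 0.1] [-0.0001, -0.0, 0.0001]
[7.0, 24.9, 0.1] [-0.0001, -0.0, 0.0001]
[7.0, 24.9, 0.1] [-0.0001, -0.0, 0.0001]
[7.0, 24.9, 0.1] [-0.0001, -0.0, 0.0001]
[7.0, 24.9, 0.1] [-0.0001, -0.0, 0.0001]
[7.0, 24.9, 0.1] [-0.0001, -0.0, 0.0001]
[7.0, 24.9, 0.1] [-0.0001, -0.0, 0.0001]
[7.0, 24.9, 0.1] [-0.0001, -0.0, 0.0001]
[7.1, 24.9, 0.1] [-0.0001, -0.0, 0.0001]
[7.1, 24.9, 0.1] [-0.0001, -0.0, 0.0001]
```

jog_arm([
  {"offset":[7,25,0],"dr":[0,0,0],"claw":0},
  {"offset":[7,25,0],"dr":[0,0,0],"claw":0},
  {"offset":[7,25,0],"dr":[0,0,0],"claw":0},
  {"offset":[7,25,0],"dr":[0,0,0],"claw":0},
  {"offset":[7,25,0],"dr":[0,0,0],"claw":0},
  {"offset":[7,25,0],"dr":[0,0,0],"claw":0},
  {"offset":[7,25,0],"dr":[0,0,0],"claw":0},
  {"offset":[7,25,0],"dr":[0,0,0],"claw":0},
])

```text
time: 11.95
ee_pos: [0.5925, -0.1971, 0.1456]
orientation: [[0.99, -0.142, 0.001], [-0.142, -0.99, -0.001], [0.001, 0.0, -1.0]]
contact_force: [0.1, 0.5, -2.2]
grip_width: 0.0435
grasp_force: 61.7
```

jog_arm([
  {"offset":[7,25,0],"dr":[0,0,0],"claw":0},
  {"offset":[7,25,0],"dr":[0,0,0],"claw":0},
  {"offset":[7,25,10],"dr":[0,0,0],"claw":0},
  {"offset":[7,25,15],"dr":[0,0,0],"claw":0},
  {"offset":[0,0,10],"dr":[0,0,0],"claw":0},
  {"offset":[0,0,10],"dr":[0,0,0],"claw":0},
  {"offset":[0,0,0],"dr":[0,0,0],"claw":0},
])

```text
time: 12.53
ee_pos: [0.6044, -0.2972, 0.0972]
orientation: [[0.99, -0.142, -0.004], [-0.142, -0.99, 0.003], [-0.004, -0.003, -1.0]]
contact_force: [-0.4, 0.4, -3.0]
grip_width: 0.0438
grasp_force: 61.8
```

```bash
python3 -c "
from h import *
for c in('wrist','scene','top'):
  im=ctrl.grab_frame(c)
  for t in('bat_top','vase_mid'):print(c,t,[(np.round(d['centre'],4).tolist(),round(d['p'],2)) for d in ctrl.tip_of(c,t)][:1])
plan([.6065,-.296,.083],-8.1,1)"
```

```text
wrist bat_top []
wrist vase_mid []
scene bat_top [([0.6095, -0.298, 0.0099], 0.82)]
scene vase_mid [([0.6061, -0.293, 0.0875], 0.96)]
top bat_top [([0.6048, -0.2939, 0.014], 0.78)]
top vase_mid [([0.6085, -0.2998, 0.0903], 0.83)]
t 12.98 p [ 0.6066 -0.2987  0.101 ] xyaw -8.12 tilt [ 0.0009 -0.0006] F [ 0.18 -0.78 -3.53] w 0.044 g 61.8
[-0.5, -2.7, 18.0] [0.0005, -0.001, -0.0004]
```

jog_arm([
  {"offset":[0,-2,6],"dr":[0,0,0],"claw":0},
  {"offset":[0,0,5],"dr":[0,0,0],"claw":0},
  {"offset":[0,0,4],"dr":[0,0,0],"claw":0},
  {"offset":[0,0,2],"dr":[0,0,0],"claw":0},
  {"offset":[0,0,1],"dr":[0,0,0],"claw":0},
  {"offset":[0,0,0],"dr":[0,0,0],"claw":0},
  {"offset":[0,0,0],"dr":[0,0,0],"claw":0},
])

```text
time: 13.57
ee_pos: [0.6066, -0.297, 0.0822]
orientation: [[0.99, -0.142, 0.0], [-0.142, -0.99, -0.0], [0.0, 0.0, -1.0]]
contact_force: [0.1, -0.3, -1.9]
grip_width: 0.0434
grasp_force: 62.0
```

jog_arm([
  {"offset":[0,0,1],"dr":[0,0,0],"claw":0},
  {"offset":[0,0,0],"dr":[0,0,0],"claw":0},
  {"offset":[0,0,0],"dr":[0,0,0],"claw":0},
])

```text
time: 13.82
ee_pos: [0.6068, -0.2971, 0.0818]
orientation: [[0.99, -0.142, 0.001], [-0.142, -0.99, -0.001], [0.001, 0.0, -1.0]]
contact_force: [-0.1, 1.0, -0.3]
grip_width: 0.0437
grasp_force: 61.9
```

Contact is starting (z force rose from -3 to -0.3 N). I go down half a millimetre more, then release and rise.

jog_arm([
  {"offset":[0,0,0.5],"dr":[0,0,0],"claw":0},
  {"offset":[0,0,0],"dr":[0,0,0],"claw":0},
  {"offset":[0,0,0],"dr":[0,0,0],"claw":55},
  {"offset":[0,0,0],"dr":[0,0,0],"claw":65},
  {"offset":[0,0,0],"dr":[0,0,0],"claw":80},
  {"offset":[0,0,0],"dr":[0,0,0],"claw":90},
  {"offset":[0,0,0],"dr":[0,0,0],"claw":90},
  {"offset":[0,0,0],"dr":[0,0,0],"claw":90},
])

```text
time: 14.48
ee_pos: [0.6065, -0.2969, 0.0807]
orientation: [[0.99, -0.142, -0.0], [-0.142, -0.99, 0.0], [-0.0, -0.0, -1.0]]
contact_force: [0.3, -0.6, -0.2]
grip_width: 0.0769
grasp_force: 0.0
```

jog_arm([
  {"offset":[0,0,-8],"dr":[0,0,0],"claw":90},
  {"offset":[0,0,-15],"dr":[0,0,0],"claw":90},
  {"offset":[0,0,-25],"dr":[0,0,0],"claw":90},
  {"offset":[0,0,-30],"dr":[0,0,0],"claw":90},
  {"offset":[0,0,-30],"dr":[0,0,0],"claw":90},
  {"offset":[0,0,-20],"dr":[0,0,0],"claw":90},
  {"offset":[0,0,0],"dr":[0,0,0],"claw":90},
])

```text
time: 15.07
ee_pos: [0.6094, -0.2989, 0.2176]
orientation: [[0.99, -0.142, 0.01], [-0.142, -0.99, -0.008], [0.011, 0.006, -1.0]]
contact_force: [0.4, -1.4, 2.0]
grip_width: 0.0767
grasp_force: 0.0
```

```bash
python3 -c "
from h import *
o=[]
for c in('wrist','scene'):
  im=ctrl.grab_frame(c);o.append(cv2.resize(im[:,:,::-1],(400,300)))
  for t in('bat_top','vase_mid','plain_mid','bar_face'):print(c,t,[(np.round(d['centre'],4).tolist(),round(d['p'],2)) for d in ctrl.tip_of(c,t)][:1])
cv2.imwrite('pics/j.png',np.hstack(o))
plan([.6065,-.296,.083],-8.1,1)"
```

```text
wrist bat_top []
wrist vase_mid [([0.6062, -0.2969, 0.0694], 0.73)]
wrist plain_mid [([0.4292, -0.2121, 0.0581], 0.83)]
wrist bar_face []
scene bat_top [([0.6065, -0.2974, 0.0078], 0.89)]
scene vase_mid [([0.6043, -0.2898, 0.0691], 0.73)]
scene plain_mid [([0.4278, -0.2031, 0.0538], 0.92)]
scene bar_face [([0.6329, 0.0299, 0.0276], 0.98)]
t 15.57 p [ 0.6062 -0.2966  0.2078] xyaw -8.15 tilt [-0.0013  0.001 ] F [-0.85 -0.25 -0.11] w 0.0772 g 0.0
[0.4, -0.6, 124.8] [-0.0008, 0.0014, -0.0009]
```

View pics/j.png

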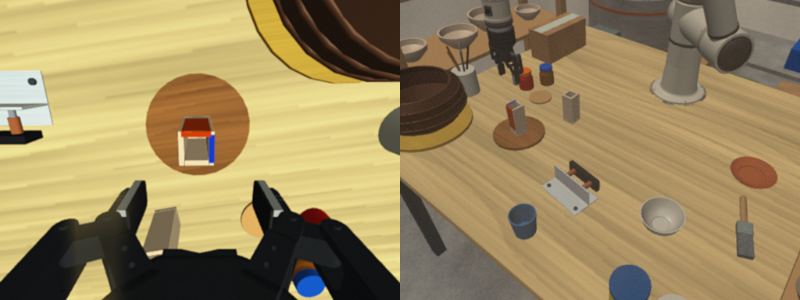

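The wrist view shows the vase upright at (197,145) on the bat disc (centre ~(198,125); the offset is from the rim's height). In the scene view it stands at (516,117) on the bat, the plain vase is where it was and the gripper is clear.

```bash
python3 -c "
from h import *
print(ctrl.sign_off())"
```

```text
the job is handed in; nothing more can be done
None
```

The blue panel and then the rust-orange panel were each pressed flat on the bar, giving about 10 mm each time. The vase now stands upright and released near the bat's middle, the plain vase was not touched, and the job was handed in at about 15.6 s.

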